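Latch the two halves of a terrine mould

ROBOT

A 6-joint arm with a two-finger parallel gripper is mounted at the origin on a cart in front of the work surface, level with it; the furniture and walls round the work are solid. World frame = base frame: x ahead of the robot, y to its left, z up, the work surface at z = 0. Lengths are in m, angles in rad, forces in N, time in s.
With the tool pointing down it reaches from about 0.4 to 0.825 m from the base axis. Payload 7 kg.
Tool frame: the origin (TCP) lies at the centre of the arm's flange, where the gripper is bolted on; the fingertips stand 178 mm ahead of it and the grasp point (between the pads) lies arm.tcp_to_grasp ahead of it (arm.tcp_to_grasp is the distance from the TCP to the grasp point, in m); z points along the fingers, y is the direction in which the jaws open and shut (so a half turn about z gives the same grasp; the last joint's range is limited). The gripper opens to 88 mm and grips with 3 to 60 N. Pads are 19 mm wide; open, the fingers measure 130 mm over their backs; the gripper's body (78 mm by 193 mm) begins 47 mm behind the grasp point.
Start: joints at [-1.046, 0.359, 0.012, 0, -1.224, -0.288], TCP at [0.158, -0.656, 0.405] pointing down, gripper open.
Joint ranges: [-3.07, 3.07], [-1.43, 2.12], [-1.02, 1.25], [-3.03, 1.67], [-3.05, -0], [-3.03, 3.03]. Speed limits (rad/s): [2.39, 2.39, 3.01, 3.14, 3.14, 3.14].

INTERFACE

Orientations are given as [roll, pitch, yaw] about the fixed x, y, z axes, in that order (R = Rz(yaw) Ry(pitch) Rx(roll)).
In Python, from station import arm gives the robot as it stands.
- The arm moves only by the tool move_arm, never from a script. Its argument "deltas" is a list of rows, each a list of 6 numbers: the shift along the world's x, y, z in mm, then the turn, a rotation vector about the world's x, y, z in degrees. In form: [[tx, ty, tz, ax, ay, az], ...]. A call has exactly 5 rows; each row shifts and turns the commanded pose from where the row before left it; what a row does not reach is not made up. A row lasts 1/12 s, in which the tool goes at most 41.7 mm and 7.16 degrees, less where a joint would pass 70% of its speed; a pose out of reach is approached as far as the arm can. A call with a gripper value outside its range is refused whole. "claw" is the closure in counts, from 0 (fully open) to 255 (shut), set as the call begins (left out, the last holds). The fingers move at their own pace and stop on an object; "squeeze" is the grip in N (left out, the last holds). Time passes only in rows, so rows that do not move let the fingers close, or fill a call up. It gives the time, the measured TCP pose, the force and the opening at its end, in the units of the state.
- arm.get_state(): the state, without advancing time (a new reading comes with each control period).
- arm.grab_frame(name): name is "scene" or "top" or "wrist"; returns the picture (400x640x3 uint8, red, green, blue); there is no depth.
- arm.calibration(name): a dict with "intrinsics" (3x3 intrinsics, pixels), "T" (4x4, takes a point from camera to world coordinates); the wrist camera has in their place "mount" (4x4, takes a point from camera to tool coordinates, whose origin is the TCP and whose axes are the flange's). Camera axes: x right, y up, looking along -z (the intrinsics and any distortion apply to the point x, -y, -z); pixel columns grow to the right and rows downward; lengths in m; the calibration is good to about 2 mm. The wrist camera is an equidistant fisheye: a pixel r from the principal point sees the ray r / f radians off the axis. A picture is of the moment at which its call begins: read the wrist's pose just before it. calibration takes no time and is no camera call.
- arm.job_done(): hands the job in, once; it reports no verdict.
Trained networks look in the newest picture that a camera, given by its name, has taken for a name from the list of things; names that differ only in an ending like _2 or _b are one class to them, and where a whole thing is asked for, a point or a joint stands for the part that bears it (a point fixed in the world has none). Each returns a list of dicts, best first, with "score" (0 to 1); they miss things now and then, are a little off and sometimes report something else, mostly with a low value. They report only what shows in the picture. A call takes as long as a camera call.
- arm.spot_in(thing, camera): "xy" ([column, row] in pixels, amid what is visible of it).
- arm.masks_of(thing, camera): "pixels" (400x640 bool, what is visible of it) and "xy" ([column, row] in pixels, amid what is visible of it).
- arm.spot_point(thing, camera): "xy" ([column, row] in pixels: a listed point, or the origin of a listed thing).
The state is a dict: "t": time; "q": joint angles; "qd": joint speeds; "joint_efforts": joint torques, N m; "eef_pos": TCP position; "ee_rot": TCP orientation; "force": force on the tool from outside, world axes, zero at the start; "moment": the same for the moment, N m; "width": finger opening in m.
Only numpy, scipy, OpenCV 4.12 (cv2) and the standard library are available. Lean on these libraries where they do the work, as an engineer would, in place of code of your own. Each camera call takes 0.05 s, during which the arm holds its last target. There are 200 camera calls.

TASK

Close the split metal mould on the worktop: lift the latch's claw by its ball knob over the keeper and let its hook drop into the pocket behind the keeper bar, feeling for the pocket without pressing hard on the keeper; then swing the lever over and down, past centre, until it rests on its rubber stop and stays there. Do not lean hard on the lever once it is down, and leave the things standing round the mould where they are.

Things in the scene. Friction and masses are not known exactly. Their poses are not given: they have to be found in the camera images.
- mould: Fixed part of the mould: wooden base board 300 x 104 x 8 mm with a metal half on it (x = -110 to 40, y = -45 to 45 mm, flat deck 70 mm above the worktop). It does not move. Origin on the worktop straight below the lever's pivot; +x along the deck from that pivot towards the keeper, +y along the latch's hinge axes, +z up.
- pivot (a point): Middle of the lever's pivot axis (parallel to the mould's y), 20 mm above the deck, between two steel ears 38 mm apart outside. The claw's pin sits in the lever 18 mm from this pivot: with the lever at angle q the pin is at x = 18 cos(3.392 - q), z = 18 sin(3.392 - q) mm from here in the mould's axes.
- lever (a joint): Angle of the latch lever, rad: 0 = closed, flat along the mould's -x on its stop; 1.57 = upright; up to 2.3 = leaning towards the keeper. Starts at 1.4 to 1.75; light friction, stays where left. With the claw hooked, springs resist closing (about 8 N at the handle's end) down to dead centre near 0.25 rad, below which they pull it home.
- handle_end (a point): The lever's flat steel handle, 28 mm wide and 4 mm thick, from 23 to 85 mm out from the pivot, then 10 mm bent slightly up. This point lies on its upper face (up when closed, turned to the keeper when upright), 75 mm from the pivot along its own -x, which runs out to the tip; +z is that face's normal and the face is 5 mm off the pivot's line. Closed, the face is 25 mm above the deck.
- stop: The rubber stop on which the closed lever rests: a black post 14 mm across and 21 mm tall, on the deck 60 mm from the pivot along the mould's -x. Origin at its foot on the deck. It gives 1 mm per 15 N.
- claw: The claw: a steel strap 18 mm wide, 4 mm thick, 110 mm long, hinged on the lever's pin. Origin on the pin; own +x along the strap to the hook, +y along the pin, +z up through the knob; the strap's underside is at z = 3 mm. Turns about the pin with light friction, stays where left. Starts pointing towards the keeper and 0.2 to 0.7 rad upwards.
- claw_knob (a point): Centre of the claw's ball knob, a steel ball 16 mm across on a short stem (8 mm thick), at x = 72, z = 22 mm in the claw's frame (ball from z = 14 to 30 mm). Pinched from above along the hinge axis it can pivot between the fingers, so where the knob is carried decides both the claw's and the lever's angle.
- claw_hook (a point): Middle of the hook near its lower end, at x = 106, z = -8 mm in the claw's frame. The hook is a plate 4 mm thick and 22 mm wide running down from the strap's end to z = -9.5 mm, leaning slightly inwards. In the pocket this point is 6 to 12 mm above the deck. Unless it has been pulled snug against the bar (about 5 N), the turning lever lifts the claw out again.
- half: The sprung half, a metal block 92 x 90 mm with its deck also at 70 mm, 18 mm from the fixed half at the start. Origin at worktop level, at x = 94 mm in the mould's frame at the start, axes as the mould's. It slides only towards the fixed half against springs: 10 N to start and 2 N more per mm. It carries the keeper.
- keeper_mid (a point): Middle of the keeper's adjusting range, 14 mm above the sprung half's deck, over its origin. The keeper's round cross bar (7 mm thick, 40 mm long along y) has its axis at this height, but c = -4 to +4 mm along x from here (unmeasured, new each time). Behind it: an open pocket from c + 3.5 to c + 13 mm, floor 3 mm above the deck, then an end block to c + 32 mm, top 15 mm above the deck.
- mug_bar: A spotted white mug, 82 x 117 x 91 mm; bystander behind the mould. Origin under its middle.
- egg_timer: A round kitchen timer, 62 mm; bystander beyond the sprung half. Origin under its middle.
- tape_roll: A roll of tape, 98 mm across and 25 mm tall; bystander beyond the lever's end of the mould. Origin under its middle.
- teaspoon_1: A teaspoon 130 mm long lying in front of the mould. Origin under its middle.
- peg_2: A wooden clothes peg 72 mm long lying in front of the mould. Origin under its middle.

How it is judged:
By the outcome, as a careful person would: the job done as asked, in the order asked, and still so for the second after the job is handed in, with the robot touching nothing.
It also fails if it takes over 58 s, if anything falls off the work surface, if the arm or the gripper's body presses on something with over 40 N, if the wrist force passes 120 N, or if a joint passes its speed limit or range.

## Working session

There is one attempt and no reset: what is moved stays moved. The work goes in short steps, Python scripts to look and compute and a tool call to move; the robot and the scene stay as the last step left them, time stands still between calls to the robot, and variables do not carry over. Pictures are saved under pics/ and viewed, about 8 in all and at most 12, crops included, and the job is handed in when it is done.

Besides the shell and the picture viewer there is one more tool, called as name(argument=value, ...) on one line, values as JSON. move_arm: Moves the arm, as the interface text tells. Its arguments: {"type":"object","properties":{"deltas":{"type":"array","items":{"type":"array","items":{"type":"number"}}},"claw":{"type":"number"},"squeeze":{"type":"number"}},"required":["deltas"]}

```bash
mkdir -p pics; cat > h.py <<'E'
import numpy as np, cv2
from station import arm
from scipy.spatial.transform import Rotation as R
def look(n):
    im=arm.grab_frame(n); return im
def save(im,name): cv2.imwrite('pics/'+name,cv2.cvtColor(im,cv2.COLOR_RGB2BGR))
def ray(cam,xy,st=None):
    c=arm.calibration(cam);K=np.array(c['intrinsics'])
    u=(xy[0]-K[0,2])/K[0,0];v=(xy[1]-K[1,2])/K[1,1]
    if cam=='wrist':
        r=np.hypot(u,v);s=np.sin(r)/r if r>1e-9 else 1
        d=np.array([u*s,-v*s,-np.cos(r)])
        T=np.eye(4);T[:3,:3]=R.from_euler('xyz',st['ee_rot']).as_matrix();T[:3,3]=st['eef_pos'];T=T@np.array(c['mount'])
    else:
        d=np.array([u,-v,-1]);T=np.array(c['T'])
    d=T[:3,:3]@d
    return T[:3,3],d/np.linalg.norm(d)
def atz(cam,xy,z,st=None):
    o,d=ray(cam,xy,st);return o+d*(z-o[2])/d[2]
def proj(cam,p):
    c=arm.calibration(cam);K=np.array(c['intrinsics']);T=np.array(c['T'])
    q=np.linalg.inv(T)@np.append(p,1);return np.array([K[0,2]+K[0,0]*q[0]/-q[2],K[1,2]+K[1,1]*q[1]/q[2]])
def tri(rays):
    A=0;b=0
    for o,d in rays:
        M=np.eye(3)-np.outer(d,d);A=A+M;b=b+M@o
    p=np.linalg.solve(A,b);return p,[np.linalg.norm((np.eye(3)-np.outer(d,d))@(p-o))*1e3 for o,d in rays]
E
python3 - <<'E'
from h import *
np.set_printoptions(precision=4,suppress=True)
s=arm.get_state();print(s['t'],s['eef_pos'],s['ee_rot'],s['force'],arm.tcp_to_grasp)
for c in ['scene','top']:
    save(look(c),c+'0.png')
    k=arm.calibration(c);print(c,k)
    for t in ['mould','pivot','handle_end','stop','claw','claw_knob','claw_hook','half','keeper_mid']:
        r=arm.spot_point(t,c); print(c,t,[(np.round(q['xy'],1),round(q['score'],2)) for q in r[:2]])
print(arm.calibration('wrist'),arm.get_state()['t'])
E
```

```text
0.0 [ 0.1583 -0.656   0.4037] [ 3.14   -0.0001 -2.9049] [ 0.7474  0.0471 -0.1786] 0.1593
scene {'intrinsics': array([[474.7952,   0.    , 320.5107],
       [  0.    , 474.7952, 195.8467],
       [  0.    ,   0.    ,   1.    ]]), 'T': array([[-0.9023,  0.2769, -0.3303,  0.197 ],
       [-0.431 , -0.5812,  0.6902,  0.7297],
       [-0.0009,  0.7652,  0.6438,  0.7507],
       [ 0.    ,  0.    ,  0.    ,  1.    ]])}
scene mould [(array([312.2, 228. ]), 0.67)]
scene pivot [(array([310.6, 195.9]), 0.81)]
scene handle_end [(array([309. , 168.2]), 0.6)]
scene stop [(array([321.2, 189.4]), 0.5)]
scene claw [(array([310.7, 190.6]), 0.55)]
scene claw_knob [(array([355.4, 239. ]), 0.69), (array([296.5, 187.1]), 0.52)]
scene claw_hook [(array([286.9, 203.8]), 0.65), (array([296.6, 187.1]), 0.41)]
scene half [(array([290. , 253.4]), 0.92)]
scene keeper_mid [(array([289.4, 226.8]), 0.88)]
top {'intrinsics': array([[461.6578,   0.    , 321.5314],
       [  0.    , 461.6578, 198.293 ],
       [  0.    ,   0.    ,   1.    ]]), 'T': array([[ 0.0116,  0.9826, -0.1852,  0.356 ],
       [-0.9998,  0.0142,
[... 164 characters left out ...]
[(array([304.9, 197. ]), 0.73)]
top handle_end [(array([303.8, 190.6]), 0.64)]
top stop [(array([333.5, 200.8]), 0.44)]
top claw [(array([310. , 198.5]), 0.87), (array([280.9, 187.8]), 0.48)]
top claw_knob [(array([281.1, 187.9]), 0.89)]
top claw_hook [(array([263.4, 188.1]), 0.79)]
top half [(array([268.9, 198.6]), 0.86)]
top keeper_mid [(array([266. , 195.8]), 0.86)]
{'intrinsics': array([[309.7069,   0.    , 316.9061],
       [  0.    , 309.7069, 199.2693],
       [  0.    ,   0.    ,   1.    ]]), 'mount': array([[-0.0019,  0.9538,  0.3003,  0.0816],
       [ 1.    ,  0.002 , -0.0003, -0.0009],
       [-0.0009,  0.3003, -0.9538,  0.0188],
       [ 0.    ,  0.    ,  0.    ,  1.    ]])} 1.0
```

```bash
python3 - <<'E'
from h import *
np.set_printoptions(precision=4,suppress=True)
a=cv2.imread('pics/scene0.png')[100:330,180:440];b=cv2.imread('pics/top0.png')[110:290,190:420]
a=cv2.resize(a,(520,460));b=cv2.resize(b,None,fx=2,fy=2)
w=np.zeros((580,800,3),np.uint8)
cv2.imwrite('pics/a0.png',cv2.resize(np.hstack([cv2.resize(a,(410,363)),cv2.resize(b,(390,305))if 0 else cv2.copyMakeBorder(cv2.resize(b,(390,305)),0,58,0,0,0)]),(800,363)))
D={'pivot':((310.6,195.9),(304.9,197)),'handle':((309,168.2),(303.8,190.6)),'knob':((296.5,187.1),(281.1,187.9)),'hook':((286.9,203.8),(263.4,188.1)),'keeper':((289.4,226.8),(266,195.8)),'half':((290,253.4),(268.9,198.6)),'mould':((312.2,228),(307.2,202.3)),'stop':((321.2,189.4),(333.5,200.8))}
for k,(s,t) in D.items(): print(k,*tri([ray('scene',s),ray('top',t)]))
print(atz('top',(333.5,200.8),.07),atz('top',(304.9,197),.09),atz('top',(266,195.8),.084))
E
```

```text
pivot [0.5538 0.0335 0.0925] [np.float64(0.024447011938075483), np.float64(0.024447011937984382)]
handle [0.5545 0.0347 0.1671] [np.float64(1.1414028732460204), np.float64(1.1414028732458539)]
knob [0.5608 0.0835 0.1514] [np.float64(1.0857047171363465), np.float64(1.0857047171360967)]
hook [0.5623 0.1231 0.1377] [np.float64(1.4982444984885481), np.float64(1.4982444984885515)]
keeper [0.5579 0.1239 0.0772] [np.float64(0.3329253954664338), np.float64(0.3329253954666229)]
half [ 0.5635  0.1242 -0.0031] [np.float64(3.321366746783016), np.float64(3.3213667467832657)]
mould [ 0.5567  0.029  -0.0074] [np.float64(2.864552851616289), np.float64(2.86455285161652)]
stop [ 0.5556 -0.032   0.0605] [np.float64(3.904571557132953), np.float64(3.904571557132682)]
[ 0.5501 -0.0328  0.07  ] [0.5543 0.0336 0.09  ] [0.557  0.1233 0.084 ]
```

View pics/a0.png

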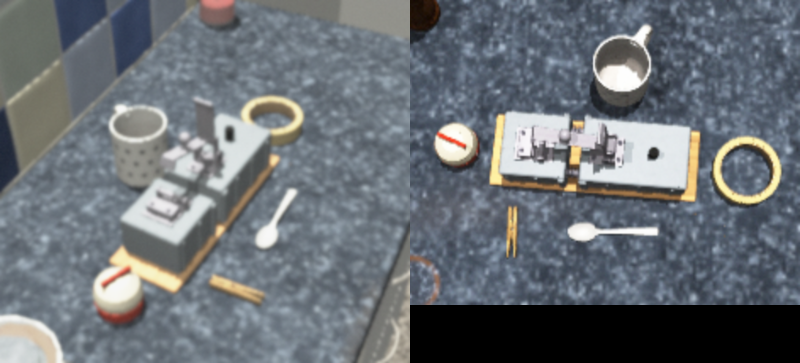

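The pictures show the mould running along world +y, with the keeper at +y. The lever is upright near (0.554, 0.034) and the knob is at about (0.561, 0.084, 0.151). The mug is on the +x side, and the spoon and peg are on the near side. I'll go above it for a close look.

move_arm(deltas=[[16,29,0,0,0,2.96],[16,29,0,0,0,2.96],[16,29,0,0,0,2.96],[16,29,0,0,0,2.96],[16,29,0,0,0,2.96]], claw=60)

```text
t: 1.42
eef_pos: [0.2387, -0.5098, 0.4046]
ee_rot: [-3.141, 0.0, -2.644]
force: [1.4, 0.3, -0.1]
width: 0.0675
```

move_arm(deltas=[[16,29,0,0,0,2.96],[16,29,0,0,0,2.96],[16,29,0,0,0,2.96],[16,29,0,0,0,2.96],[16,29,0,0,0,2.96]])

```text
t: 1.83
eef_pos: [0.3187, -0.3647, 0.4049]
ee_rot: [-3.141, 0.0, -2.386]
force: [0.5, -0.3, -0.3]
width: 0.067
```

move_arm(deltas=[[16,29,0,0,0,2.96],[16,29,0,0,0,2.96],[16,29,0,0,0,2.96],[16,29,0,0,0,2.96],[16,29,0,0,0,2.96]])

```text
t: 2.25
eef_pos: [0.3987, -0.2196, 0.4051]
ee_rot: [-3.141, 0.0, -2.127]
force: [1.0, -0.3, 0.8]
width: 0.067
```

move_arm(deltas=[[16,29,0,0,0,2.96],[16,29,0,0,0,2.96],[16,29,0,0,0,2.96],[16,29,0,0,0,2.96],[16,29,0,0,0,2.96]])

```text
t: 2.67
eef_pos: [0.4787, -0.0745, 0.4051]
ee_rot: [-3.141, 0.0, -1.869]
force: [0.7, -0.7, 0.0]
width: 0.0668
```

move_arm(deltas=[[16,29,0,0,0,2.96],[16,29,0,0,0,2.96],[16,29,0,0,0,2.96],[16,29,0,0,0,2.96],[16,29,0,0,0,2.96]])

```text
t: 3.08
eef_pos: [0.5588, 0.0705, 0.4049]
ee_rot: [-3.141, 0.0, -1.61]
force: [0.1, 0.1, 0.4]
width: 0.0671
```

move_arm(deltas=[[0,0,0,0,0,0],[0,0,0,0,0,0],[0,0,0,0,0,0],[0,0,0,0,0,0],[0,0,0,0,0,0]])

```text
t: 3.5
eef_pos: [0.5579, 0.068, 0.405]
ee_rot: [-3.141, 0.0, -1.614]
force: [0.0, -0.6, -0.2]
width: 0.0669
```

```bash
python3 - <<'E'
from h import *
np.set_printoptions(precision=4,suppress=True)
s=arm.get_state();im=look('wrist');save(im,'w1.png')
cv2.imwrite('pics/w1c.png',cv2.resize(cv2.imread('pics/w1.png')[60:360,120:520],None,fx=2,fy=2))
for t,z in [('pivot',.09),('handle_end',.167),('stop',.07),('claw_knob',.15),('claw_hook',.138),('keeper_mid',.084),('half',0),('mould',0)]:
    r=arm.spot_point(t,'wrist'); print(t,[(np.round(q['xy'],1),round(q['score'],2),atz('wrist',q['xy'],z,s)) for q in r[:2]])
D={'pivot':((310.6,195.9),(304.9,197)),'claw_knob':((296.5,187.1),(281.1,187.9)),'claw_hook':((286.9,203.8),(263.4,188.1)),'keeper_mid':((289.4,226.8),(266,195.8))}
for k,v in D.items():
    q=arm.spot_point(k,'wrist')
    if q: print(k,*tri([ray('scene',v[0]),ray('top',v[1]),ray('wrist',q[0]['xy'],s)]))
E
```

```text
pivot [(array([319. , 146.9]), 0.92, array([0.5545, 0.0264, 0.09  ]))]
handle_end [(array([316.9, 175.1]), 0.8, array([0.557 , 0.0364, 0.167 ]))]
stop [(array([321.1,  86.9]), 0.48, array([ 0.5497, -0.0322,  0.07  ]))]
claw_knob [(array([316.5, 232.7]), 0.86, array([0.5597, 0.0892, 0.15  ]))]
claw_hook [(array([315.3, 265.6]), 0.74, array([0.5626, 0.1275, 0.138 ]))]
keeper_mid [(array([316.8, 233.4]), 0.62, array([0.5609, 0.119 , 0.084 ]))]
half [(array([318.1, 210.4]), 0.8, array([0.5594, 0.1229, 0.    ])), (array([318.4, 148.6]), 0.22, array([0.5553, 0.041 , 0.    ]))]
mould [(array([321.4, 139. ]), 0.95, array([0.5511, 0.029 , 0.    ]))]
pivot [0.5549 0.0301 0.0888] [np.float64(0.8827021486295896), np.float64(3.5192216614919802), np.float64(3.5008738507219905)]
claw_knob [0.5598 0.0854 0.1542] [np.float64(1.554672933309895), np.float64(2.266515712329643), np.float64(1.7842978297295107)]
claw_hook [0.5619 0.1245 0.14  ] [np.float64(2.194535419572909), np.float64(1.7699316102558467), np.float64(1.7026480248828537)]
keeper_mid [0.5594 0.1231 0.0755] [np.float64(1.1681083032374684), np.float64(1.3000312435861723), np.float64(1.7114473461741173)]
```

View pics/w1c.png

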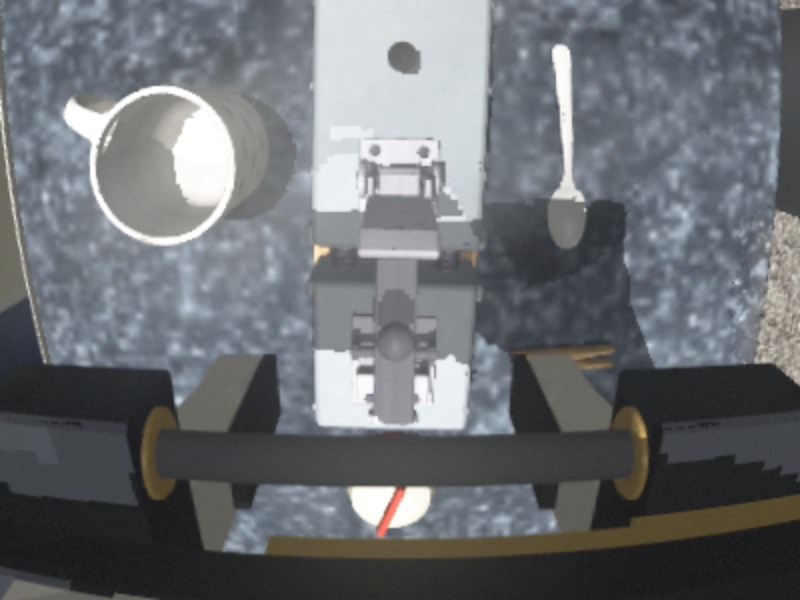

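The wrist view shows the knob at crop (395,340), with the claw strap above the keeper. Only the keeper's ends show, either side of the strap. I'll lower to the knob with the grasp point 8 mm above its centre, so the tips clear the strap.

move_arm(deltas=[[0.4,3.6,-14,0,0,-0.14],[0.4,3.6,-14,0,0,-0.14],[0.4,3.6,-14,0,0,-0.14],[0.4,3.6,-14,0,0,-0.14],[0.4,3.6,-10,0,0,-0.14]])

```text
t: 4.57
eef_pos: [0.5601, 0.087, 0.3374]
ee_rot: [3.141, -0.0, -1.626]
force: [0.5, 0.3, 0.0]
width: 0.0671
```

move_arm(deltas=[[0,0,-7,0,0,0],[0,0,-5,0,0,0],[0,0,-3,0,0,0],[0,0,0,0,0,0],[0,0,0,0,0,0]])

```text
t: 4.98
eef_pos: [0.5605, 0.0868, 0.3241]
ee_rot: [-3.141, 0.0, -1.625]
force: [-0.9, 0.9, 0.1]
width: 0.0673
```

```bash
python3 - <<'E'
from h import *
np.set_printoptions(precision=4,suppress=True)
s=arm.get_state();im=look('wrist');save(im,'w2.png')
cv2.imwrite('pics/w2c.png',cv2.resize(cv2.imread('pics/w2.png')[90:290,220:420],None,fx=3,fy=3,interpolation=cv2.INTER_CUBIC))
print(s['eef_pos'],s['force'])
for t,z in [('pivot',.09),('handle_end',.167),('claw_knob',.155),('claw_hook',.14),('keeper_mid',.084)]:
    r=arm.spot_point(t,'wrist'); print(t,[(np.round(q['xy'],1),round(q['score'],2),atz('wrist',q['xy'],z,s)) for q in r[:2]])
E
```

```text
[0.5605 0.0868 0.3241] [-0.8543  0.8815  0.0911]
pivot [(array([318.9, 136.6]), 0.66, array([0.5563, 0.0269, 0.09  ]))]
handle_end [(array([320.9, 174.6]), 0.8, array([0.5563, 0.0363, 0.167 ]))]
claw_knob [(array([321.6, 260.7]), 0.58, array([0.5584, 0.0874, 0.155 ]))]
claw_hook [(array([319.2, 298.4]), 0.78, array([0.5616, 0.1238, 0.14  ]))]
keeper_mid []
```

View pics/w2c.png

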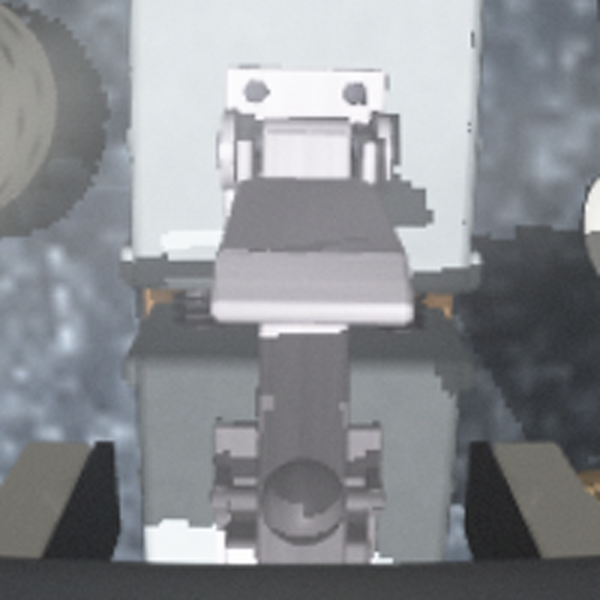

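Keeper bar stubs show at crop (215,493) and (382,493), and the knob is centred between the fingers. I'll compute the bar position and close on the knob.

move_arm(deltas=[[-1,0,0,0,0,0],[-1,0,-1,0,0,0],[0,0,0,0,0,0],[0,0,0,0,0,0],[0,0,0,0,0,0]], claw=255, squeeze=15)

```text
t: 5.7
eef_pos: [0.5583, 0.0869, 0.3226]
ee_rot: [3.142, -0.0, -1.625]
force: [0.5, 0.4, 0.7]
width: 0.0393
```

move_arm(deltas=[[0,0,0,0,0,0],[0,0,0,0,0,0],[0,0,0,0,0,0],[0,0,0,0,0,0],[0,0,0,0,0,0]])

```text
t: 6.12
eef_pos: [0.5584, 0.0869, 0.3227]
ee_rot: [-3.141, 0.0, -1.625]
force: [0.1, 0.1, -0.3]
width: 0.0145
```

```bash
python3 - <<'E'
from h import *
np.set_printoptions(precision=4,suppress=True)
S=dict(eef_pos=[.5605,.0868,.3241],ee_rot=[-3.141,0,-1.625])
f=lambda u,v:(220+u/3,90+v/3)
L=atz('wrist',f(215,493),.084,S);Rr=atz('wrist',f(382,493),.084,S);print('bar',L,Rr,(L+Rr)/2)
print('ears L/R',atz('wrist',f(227,150),.09,S),atz('wrist',f(393,145),.09,S))
for n,p in [('plateTL',(228,68)),('plateTR',(382,75)),('fixed edge L',(122,258)),('fixed edge R',(480,255)),('half edge L',(128,357)),('endL',(225,555))]:print(n,atz('wrist',f(*p),.07,S))
s=arm.get_state();print(s['eef_pos'],s['force'],s['width'])
E
```

```text
bar [0.5832 0.1194 0.084 ] [0.5385 0.122  0.084 ] [0.5609 0.1207 0.084 ]
ears L/R [0.5726 0.0283 0.09  ] [0.534  0.0291 0.09  ]
plateTL [0.5725 0.0096 0.07  ]
plateTR [0.534  0.0135 0.07  ]
fixed edge L [0.6038 0.0569 0.07  ]
fixed edge R [0.5097 0.0613 0.07  ]
half edge L [0.6051 0.0844 0.07  ]
endL [0.5839 0.1476 0.07  ]
[0.5584 0.0869 0.3227] [ 0.103   0.1066 -0.2885] 0.01448951215682093
```

Width 14.5 mm and the linkage geometry (lever about 1.6 rad) put the knob at z≈0.150, so the grip is a bit high. I'll reopen slightly, go down 5 mm and regrip.

move_arm(deltas=[[0,0,0,0,0,0],[0,0,0,0,0,0],[0,0,-2,0,0,0],[0,0,-3,0,0,0],[0,0,0,0,0,0]], claw=170)

```text
t: 6.53
eef_pos: [0.5581, 0.0868, 0.3169]
ee_rot: [3.141, -0.0, -1.626]
force: [-0.5, 0.1, -0.1]
width: 0.0289
```

move_arm(deltas=[[0,0,0,0,0,0],[0,0,0,0,0,0],[0,0,0,0,0,0],[0,0,0,0,0,0],[0,0,0,0,0,0]], claw=255, squeeze=15)

```text
t: 6.95
eef_pos: [0.5584, 0.0869, 0.3177]
ee_rot: [-3.141, 0.0, -1.625]
force: [1.3, -0.5, -0.3]
width: 0.0148
```

```bash
cat > kin.py <<'E'
import numpy as np
from scipy.optimize import fsolve
def rot(t,v): c,s=np.cos(t),np.sin(t); return np.array([c*v[0]-s*v[1],s*v[0]+c*v[1]])
pin=lambda q:18*np.array([np.cos(3.392-q),np.sin(3.392-q)])
def fk(q,t): return pin(q)+rot(t,(72,22)),pin(q)+rot(t,(106,-8))
def by_hook(h,g=(1.8,-.1)): return fsolve(lambda x:fk(*x)[1]-h,g)
def by_knob(k,g=(1.7,.2)): return fsolve(lambda x:fk(*x)[0]-k,g)
E
python3 - <<'E'
from h import *;from kin import *
np.set_printoptions(precision=3,suppress=True)
s=arm.get_state();im=look('wrist');save(im,'w3.png');print(s['eef_pos'],s['force'],s['width'])
for t,z in [('handle_end',.167),('claw_knob',.15),('claw_hook',.135)]:
    r=arm.spot_point(t,'wrist'); print(t,[(np.round(q['xy'],1),round(q['score'],2),atz('wrist',q['xy'],z,s)) for q in r[:2]])
print('now',by_knob((58.3,60)),fk(*by_knob((58.3,60))))
for sb in (90.3,92.3,94.3):
  for z in (30,10,6,2,-2,-6,-11):
    x=by_hook((sb+8,z)); print(sb,z,x,fk(*x)[0])
E
```

```text
[0.558 0.087 0.318] [ 1.282 -0.485 -0.28 ] 0.01483910893779691
handle_end [(array([315.9, 179. ]), 0.81, array([0.557, 0.037, 0.167])), (array([317. , 222.8]), 0.74, array([0.557, 0.057, 0.167]))]
claw_knob [(array([316.7, 263.9]), 0.66, array([0.559, 0.089, 0.15 ]))]
claw_hook [(array([317. , 306.6]), 0.97, array([0.561, 0.13 , 0.135]))]
now [1.603 0.302] (array([58.3, 60. ]), array([99.686, 41.475]))
90.3 30 [1.413 0.202] [58.962 52.55 ]
90.3 10 [1.372 0.017] [63.799 39.423]
90.3 6 [ 1.392 -0.022] [64.979 36.752]
90.3 2 [ 1.422 -0.062] [66.234 34.059]
90.3 -2 [ 1.463 -0.103] [67.565 31.337]
90.3 -6 [ 1.514 -0.144] [68.966 28.576]
90.3 -11 [ 1.591 -0.196] [70.806 25.057]
92.3 30 [1.526 0.196] [61.113 52.811]
92.3 10 [1.495 0.009] [66.033 39.695]
92.3 6 [ 1.516 -0.03 ] [67.212 37.003]
92.3 2 [ 1.546 -0.069] [68.46  34.283]
92.3 -2 [ 1.586 -0.109] [69.772 31.527]
92.3 -6 [ 1.635 -0.149] [71.144 28.727]
92.3 -11 [ 1.71 -0.2 ] [72.934 25.154]
94.3 30 [1.638 0.191] [63.216 52.987]
94.3 10 [1.613 0.004] [68.19  39.875]
94.3 6 [ 1.634 -0.035] [69.365 37.165]
94.3 2 [ 1.664 -0.074] [70.599 34.42 ]
94.3 -2 [ 1.703 -0.113] [71.891 31.634]
94.3 -6 [ 1.751 -0.152] [73.234 28.802]
94.3 -11 [ 1.823 -0.201] [74.973 25.184]
```

move_arm(deltas=[[0.05,0.6,-1.8,0,0,0],[0.05,0.6,-1.8,0,0,0],[0.05,0.7,-2,0,0,0],[0.05,0.8,-2.2,0,0,0],[0.05,0.8,-2.2,0,0,0]])

```text
t: 7.57
eef_pos: [0.5587, 0.0907, 0.3076]
ee_rot: [-3.141, 0.0, -1.625]
force: [1.3, 1.7, 2.0]
width: 0.0152
```

move_arm(deltas=[[0.05,1,-2.6,0,0,0],[0.05,1.1,-2.6,0,0,0],[0.05,1.1,-2.6,0,0,0],[0.05,1.1,-2.6,0,0,0],[0.05,1.1,-2.6,0,0,0]])

```text
t: 7.98
eef_pos: [0.5589, 0.0957, 0.2943]
ee_rot: [-3.142, -0.0, -1.625]
force: [1.7, -0.7, 0.5]
width: 0.0142
```

```bash
python3 - <<'E'
from h import *
np.set_printoptions(precision=4,suppress=True)
s=arm.get_state();im=look('wrist');print(s['eef_pos'],s['force'],s['width'])
for t,z in [('handle_end',.167),('claw_knob',.127),('claw_hook',.096),('keeper_mid',.084)]:
    r=arm.spot_point(t,'wrist'); print(t,[(np.round(q['xy'],1),round(q['score'],2),atz('wrist',q['xy'],z,s)) for q in r[:2]])
b=look('scene')
for t in ['handle_end','claw_knob','claw_hook','keeper_mid']:
    r=arm.spot_point(t,'scene'); print(t,[(np.round(q['xy'],1),round(q['score'],2)) for q in r[:2]])
x,y=proj('scene',(.56,.11,.1)).astype(int)
A=cv2.resize(im[150:350,217:417],(400,400),interpolation=cv2.INTER_CUBIC);B=cv2.resize(b[y-50:y+50,x-50:x+50],(400,400),interpolation=cv2.INTER_CUBIC);print(x,y)
save(np.hstack([A,B]),'c3.png')
E
```

```text
[0.5589 0.0957 0.2943] [ 1.7312 -0.7371  0.5203] 0.014188757256906097
handle_end [(array([318.7, 174.8]), 0.56, array([0.5554, 0.0384, 0.167 ]))]
claw_knob [(array([315.4, 270.9]), 0.58, array([0.5605, 0.1015, 0.127 ]))]
claw_hook [(array([315.7, 288. ]), 0.59, array([0.5623, 0.1338, 0.096 ]))]
keeper_mid []
handle_end []
claw_knob [(array([293.6, 200.7]), 0.53), (array([310.9, 193.7]), 0.4)]
claw_hook [(array([286.5, 218.8]), 0.78), (array([313.5, 194.9]), 0.32)]
keeper_mid [(array([287. , 229.1]), 0.76)]
291 214
```

View pics/c3.png

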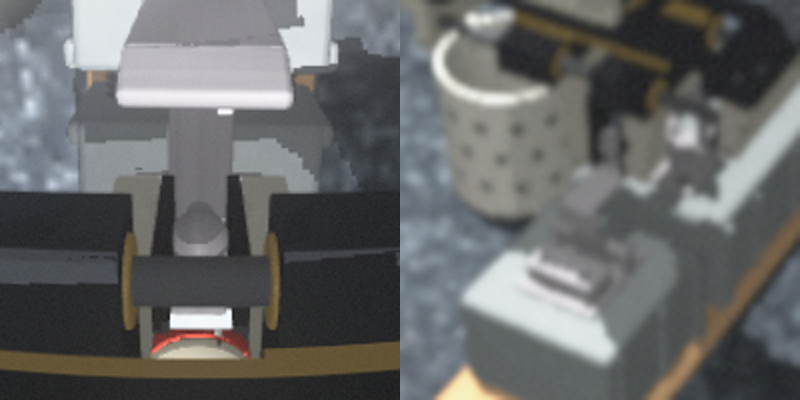

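```bash
python3 - <<'E'
from h import *;from kin import *
np.set_printoptions(precision=4,suppress=True)
s=arm.get_state()
print('hook',*tri([ray('scene',(286.5,218.8)),ray('wrist',(315.7,288),s)]))
print('knob',*tri([ray('scene',(293.6,200.7)),ray('wrist',(315.4,270.9),s)]))
print('keeper scene',atz('scene',(287,229.1),.084),atz('scene',(289.4,226.8),.084))
for k in [(67,37),(67,40),(67,43),(69,37),(69,40),(69,43)]:
    x=by_knob(k);print(k,x,fk(*x)[1])
E
```

```text
hook [0.5611 0.1291 0.1028] [np.float64(0.9011448862531812), np.float64(0.901144886253132)]
knob [0.5594 0.1002 0.1289] [np.float64(1.0098790355147476), np.float64(1.00987903551485)]
keeper scene [0.5552 0.1379 0.084 ] [0.554  0.1299 0.084 ]
(67, 37) [ 1.5043 -0.0291] [100.113    6.0237]
(67, 40) [1.5514 0.0091] [101.2703  10.3092]
(67, 43) [1.6048 0.0479] [102.3965  14.6612]
(69, 37) [ 1.6116 -0.036 ] [101.8981   5.7955]
(69, 40) [1.6579 0.0033] [103.0996  10.1133]
(69, 43) [1.7112 0.0435] [104.2718  14.5062]
```

Hook is triangulated at s≈100.4 mm, about 13 mm above pivot level, against the bar at s≈92.3. I'll lower it to just above the bar top.

move_arm(deltas=[[0.05,0.8,-1.8,0,0,0],[0.05,0.8,-1.8,0,0,0],[0.05,0.8,-1.8,0,0,0],[0.05,0.7,-1.5,0,0,0],[0,0.5,-1,0,0,0]])

```text
t: 8.9
eef_pos: [0.5591, 0.0995, 0.2867]
ee_rot: [-3.141, -0.0, -1.625]
force: [2.5, -1.8, 1.8]
width: 0.0146
```

move_arm(deltas=[[0,0.3,-0.7,0,0,0],[0,0.3,-0.7,0,0,0],[0,0.3,-0.6,0,0,0],[0,0,0,0,0,0],[0,0,0,0,0,0]])

```text
t: 9.32
eef_pos: [0.5591, 0.1002, 0.2848]
ee_rot: [-3.141, 0.0, -1.625]
force: [2.7, -2.0, 1.3]
width: 0.0148
```

move_arm(deltas=[[0,0.3,-0.7,0,0,0],[0,0.3,-0.7,0,0,0],[0,0.3,-0.7,0,0,0],[0,0,0,0,0,0],[0,0,0,0,0,0]])

```text
t: 9.73
eef_pos: [0.5591, 0.1008, 0.283]
ee_rot: [-3.141, -0.001, -1.625]
force: [1.5, -4.7, 4.9]
width: 0.0144
```

```bash
python3 - <<'E'
from h import *
np.set_printoptions(precision=4,suppress=True)
s=arm.get_state();im=look('wrist');b=look('scene');print(s['eef_pos'],s['force'])
w=arm.spot_point('claw_hook','wrist');c=arm.spot_point('claw_hook','scene');print(w,c)
if w and c: print(*tri([ray('scene',c[0]['xy']),ray('wrist',w[0]['xy'],s)]))
h=arm.spot_point('handle_end','wrist');print(h and atz('wrist',h[0]['xy'],.167,s))
E
```

```text
[0.5591 0.1008 0.283 ] [ 1.516  -4.7095  4.8979]
[{'xy': [317.4, 281.2], 'score': 0.86}] [{'xy': [285.1, 228.2], 'score': 0.58}]
[0.5612 0.1352 0.0817] [np.float64(0.029123707299008608), np.float64(0.02912370729911403)]
[0.5564 0.0488 0.167 ]
```

Contact at about 5 N up and 5 N towards −y. The hook looks to be at s≈105, which is on the end block's edge, so I'll back up, shift 3 mm towards the bar and feel down again.

move_arm(deltas=[[0,-0.5,1,0,0,0],[0,-0.5,1,0,0,0],[0,-1,0,0,0,0],[-0.1,-1,0,0,0,0],[0,0,0,0,0,0]])

```text
t: 10.4
eef_pos: [0.559, 0.0985, 0.2848]
ee_rot: [-3.141, 0.001, -1.625]
force: [2.4, 2.5, 1.6]
width: 0.0141
```

move_arm(deltas=[[0,0.2,-0.7,0,0,0],[0,0.2,-0.7,0,0,0],[0,0.2,-0.6,0,0,0],[0,0,0,0,0,0],[0,0,0,0,0,0]])

```text
t: 10.82
eef_pos: [0.559, 0.0988, 0.2827]
ee_rot: [-3.141, 0.0, -1.625]
force: [3.6, 1.1, 2.8]
width: 0.0144
```

move_arm(deltas=[[0,0.2,-0.6,0,0,0],[0,0.2,-0.6,0,0,0],[0,0.2,-0.6,0,0,0],[0,0,0,0,0,0],[0,0,0,0,0,0]])

```text
t: 11.23
eef_pos: [0.5589, 0.0991, 0.2808]
ee_rot: [3.141, -0.0, -1.626]
force: [3.0, -2.6, 2.4]
width: 0.0144
```

```bash
python3 - <<'E'
from h import *
np.set_printoptions(precision=4,suppress=True)
s=arm.get_state();im=look('wrist');b=look('scene');print(s['eef_pos'],s['force'])
w=arm.spot_point('claw_hook','wrist');c=arm.spot_point('claw_hook','scene');print(w,c)
if w and c: print(*tri([ray('scene',c[0]['xy']),ray('wrist',w[0]['xy'],s)]))
h=arm.spot_point('handle_end','wrist');print(h and atz('wrist',h[0]['xy'],.167,s))
k=arm.spot_point('claw_knob','wrist');print(k and atz('wrist',k[0]['xy'],.12,s))
x,y=proj('scene',(.56,.11,.1)).astype(int)
A=cv2.resize(im[150:350,217:417],(400,400),interpolation=cv2.INTER_CUBIC);B=cv2.resize(b[y-30:y+50,x-40:x+40],(400,400),interpolation=cv2.INTER_CUBIC)
save(np.hstack([A,B]),'c4.png')
E
```

```text
[0.5589 0.0991 0.2808] [ 2.9587 -2.5609  2.4347]
[] [{'xy': [288.3, 225.8], 'score': 0.52}]
[0.556  0.0415 0.167 ]
[0.56   0.1006 0.12  ]
```

View pics/c4.png

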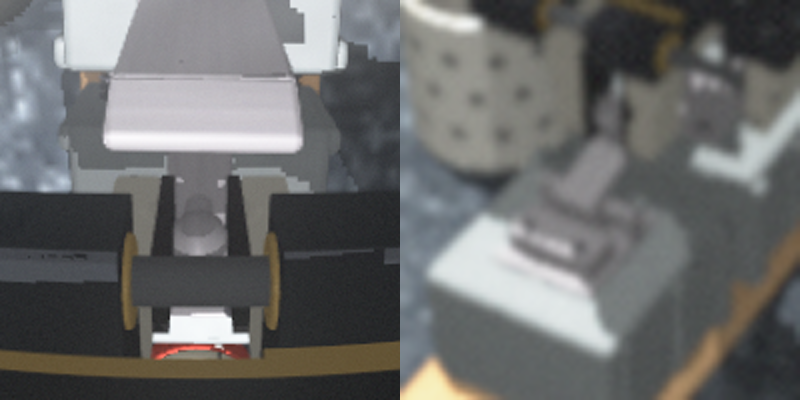

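move_arm(deltas=[[0,0.2,-0.6,0,0,0],[0,0.2,-0.6,0,0,0],[0,0.2,-0.6,0,0,0],[0,0,0,0,0,0],[0,0,0,0,0,0]])

```text
t: 11.95
eef_pos: [0.5589, 0.1, 0.279]
ee_rot: [3.142, 0.0, -1.625]
force: [4.1, -2.3, 1.2]
width: 0.0145
```

move_arm(deltas=[[0.4,0.2,-0.6,0,0,0],[0.4,0.2,-0.6,0,0,0],[0.2,0.2,-0.6,0,0,0],[0,0,0,0,0,0],[0,0,0,0,0,0]])

```text
t: 12.37
eef_pos: [0.5595, 0.1005, 0.2774]
ee_rot: [3.141, -0.0, -1.625]
force: [0.1, -2.1, 6.2]
width: 0.0147
```

Light contact from below, about 6 N, at roughly the pocket floor depth. I'll ease up 0.5 mm and pull towards −y to see if the hook catches the bar.

move_arm(deltas=[[0,-0.5,0.5,0,0,0],[0,-0.7,0,0,0,0],[0,-0.7,0,0,0,0],[0,-0.7,0,0,0,0],[0,0,0,0,0,0]])

```text
t: 12.78
eef_pos: [0.5596, 0.098, 0.2775]
ee_rot: [3.141, -0.0, -1.625]
force: [0.1, 1.8, 3.5]
width: 0.0149
```

move_arm(deltas=[[0,-0.7,0,0,0,0],[0,-0.7,0,0,0,0],[0,-0.7,0,0,0,0],[0,0,0,0,0,0],[0,0,0,0,0,0]])

```text
t: 13.2
eef_pos: [0.5597, 0.0957, 0.2776]
ee_rot: [3.141, -0.0, -1.626]
force: [-2.9, 1.2, 2.8]
width: 0.0144
```

move_arm(deltas=[[0,-0.7,0,0,0,0],[0,-0.7,0,0,0,0],[0,0,0,0,0,0],[0,0,0,0,0,0],[0,0,0,0,0,0]])

```text
t: 13.62
eef_pos: [0.5597, 0.0947, 0.2776]
ee_rot: [3.141, 0.0, -1.626]
force: [-3.1, 4.9, 3.6]
width: 0.0145
```

```bash
python3 - <<'E'
from h import *
np.set_printoptions(precision=4,suppress=True)
s=arm.get_state();im=look('wrist');b=look('scene');print(s['eef_pos'],s['force'])
for t,z in [('claw_hook',.08),('handle_end',.167),('claw_knob',.12)]:
  w=arm.spot_point(t,'wrist');c=arm.spot_point(t,'scene');print(t,[q['xy'] for q in w],[q['xy'] for q in c], atz('wrist',w[0]['xy'],z,s) if w else '')
x,y=proj('scene',(.56,.11,.1)).astype(int)
A=cv2.resize(im[150:350,217:417],(400,400),interpolation=cv2.INTER_CUBIC);B=cv2.resize(b[y-30:y+50,x-40:x+40],(400,400),interpolation=cv2.INTER_CUBIC)
save(np.hstack([A,B]),'c5.png')
E
```

```text
[0.5597 0.0947 0.2776] [-3.1233  4.8696  3.6033]
claw_hook [[315.3, 273.2]] [[287.2, 225.9], [311.5, 227.3]] [0.5625 0.1204 0.08  ]
handle_end [[320.2, 149.9], [313.5, 332.7]] [[311.7, 168.1]] [0.5551 0.026  0.167 ]
claw_knob [] [[295.7, 205.7]]
```

View pics/c5.png

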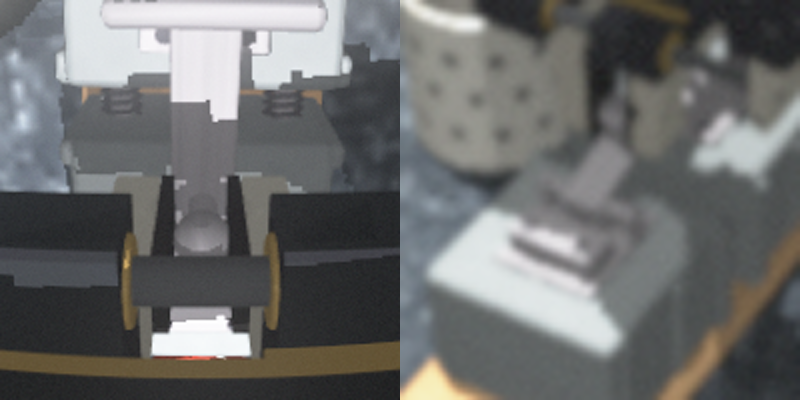

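The hook resists the −y pull: force_y rose from 1.2 to 4.9 N within 1.4 mm, with the lever at about 1.46 rad. That matches a bar with c≈−3.5. I'll pull slightly more to make it snug.

move_arm(deltas=[[0.3,-0.4,-0.2,0,0,0],[0.3,-0.4,0,0,0,0],[0,0,0,0,0,0],[0,0,0,0,0,0],[0,0,0,0,0,0]])

```text
t: 14.43
eef_pos: [0.5599, 0.0944, 0.2776]
ee_rot: [3.141, 0.001, -1.626]
force: [-7.7, 8.6, 6.4]
width: 0.0142
```

move_arm(deltas=[[-0.4,0,0,0,0,0],[-0.4,0,0,0,0,0],[0,0,0,0,0,0],[0,0,0,0,0,0],[0,0,0,0,0,0]])

```text
t: 14.85
eef_pos: [0.5596, 0.0943, 0.2776]
ee_rot: [-3.141, 0.001, -1.625]
force: [-4.7, 6.6, 3.6]
width: 0.0144
```

move_arm(deltas=[[0,0,0,0,0,0],[0,0,0,0,0,0],[0,0,0,0,0,0],[0,0,0,0,0,0],[0,0,0,0,0,0]], claw=140)

```text
t: 15.27
eef_pos: [0.5597, 0.0933, 0.2773]
ee_rot: [3.141, -0.0, -1.626]
force: [-0.5, 0.2, 1.5]
width: 0.0381
```

move_arm(deltas=[[0,0,3,0,0,0],[0,0,6,0,0,0],[0,0,12,0,0,0],[0,0,18,0,0,0],[0,0,18,0,0,0]])

```text
t: 15.68
eef_pos: [0.5596, 0.0935, 0.3354]
ee_rot: [3.141, -0.001, -1.625]
force: [0.8, 0.2, 0.3]
width: 0.0392
```

move_arm(deltas=[[0,0,18,0,0,0],[0,0,18,0,0,0],[0,0,18,0,0,0],[0,0,9,0,0,0],[0,0,0,0,0,0]], claw=255)

```text
t: 16.1
eef_pos: [0.5602, 0.0937, 0.4003]
ee_rot: [-3.138, 0.002, -1.625]
force: [1.0, 0.3, -0.1]
width: 0.0117
```

```bash
python3 - <<'E'
from h import *
np.set_printoptions(precision=4,suppress=True)
s=arm.get_state();im=look('wrist');b=look('scene');print(s['eef_pos'],s['force'],s['width'])
for t,z in [('claw_hook',.08),('handle_end',.167),('claw_knob',.117)]:
  w=arm.spot_point(t,'wrist');c=arm.spot_point(t,'scene');print(t,[q['xy'] for q in w],[q['xy'] for q in c], atz('wrist',w[0]['xy'],z,s) if w else '',*(tri([ray('scene',c[0]['xy']),ray('wrist',w[0]['xy'],s)]) if w and c else []))
x,y=proj('scene',(.56,.11,.1)).astype(int)
A=cv2.resize(im[100:300,217:417],(400,400),interpolation=cv2.INTER_CUBIC);B=cv2.resize(b[y-50:y+50,x-50:x+50],(400,400),interpolation=cv2.INTER_CUBIC)
save(np.hstack([A,B]),'c6.png')
E
```

```text
[0.5602 0.0937 0.4003] [ 0.9689  0.2654 -0.1394] 0.011687946285009876
claw_hook [[319.5, 212.2]] [[284.0, 226.9]] [0.5607 0.1211 0.08  ] [0.5648 0.1251 0.0742] [np.float64(4.332953832910074), np.float64(4.332953832910184)]
handle_end [[316.4, 277.6]] [[311.7, 165.9]] [0.5649 0.1456 0.167 ] [0.5413 0.0984 0.2272] [np.float64(22.39231371558142), np.float64(22.392313715581317)]
claw_knob [[321.4, 202.2]] [[293.8, 204.2], [323.4, 189.2]] [0.5579 0.0982 0.117 ] [0.5586 0.0982 0.1178] [np.float64(0.6994024728049161), np.float64(0.6994024728048281)]
```

View pics/c6.png

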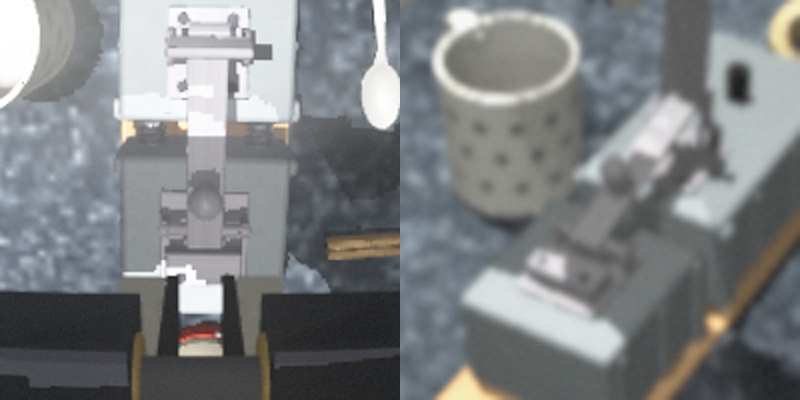

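The hook now sits just behind the bar in the pocket. Both bar stubs show in front of it, and the lever is upright. Next I'll work out the pushing arc for the closed fingertips.

```bash
python3 - <<'E'
import numpy as np
np.set_printoptions(precision=1,suppress=True)
qs=[1.5,1.4,1.3,1.2,1.1,1,.9,.8,.7,.6,.5,.4,.3,.25,.2,.15,.1,.05,0]
p=None
for q in qs:
    r=70-0*q;E=r*np.array([-np.cos(q),np.sin(q)])+5*np.array([np.sin(q),np.cos(q)])
    T=np.array([554.5+.0576*(E[0]+10),28.7+.998*E[0]+10,90+E[1]+178])
    print(q,T,T-p if p is not None else '');p=T
E
```

```text
1.5 [555.1  38.7 338.2] 
1.4 [554.7  31.7 337.8] [-0.4 -7.  -0.3]
1.3 [554.3  24.8 336.8] [-0.4 -6.9 -1. ]
1.2 [553.9  18.  335.1] [-0.4 -6.8 -1.7]
1.1 [553.5  11.5 332.7] [-0.4 -6.6 -2.4]
1 [553.1   5.2 329.6] [-0.4 -6.3 -3. ]
0.9 [552.8  -0.8 325.9] [-0.3 -6.  -3.7]
0.8 [552.5  -6.4 321.7] [-0.3 -5.6 -4.2]
0.7 [552.2 -11.5 316.9] [-0.3 -5.1 -4.8]
0.6 [551.9 -16.1 311.7] [-0.3 -4.6 -5.3]
0.5 [551.7 -20.2 305.9] [-0.2 -4.1 -5.7]
0.4 [551.5 -23.7 299.9] [-0.2 -3.5 -6.1]
0.3 [551.3 -26.6 293.5] [-0.2 -2.9 -6.4]
0.25 [551.2 -27.8 290.2] [-0.1 -1.2 -3.3]
0.2 [551.2 -28.8 286.8] [-0.1 -1.  -3.4]
0.15 [551.1 -29.6 283.4] [-0.  -0.9 -3.4]
0.1 [551.1 -30.3 280. ] [-0.  -0.7 -3.4]
0.05 [551.1 -30.8 276.5] [-0.  -0.5 -3.5]
0 [551.  -31.2 273. ] [-0.  -0.3 -3.5]
```

move_arm(deltas=[[-0.8,-10,-12,0,0,0],[-0.8,-10,-16,0,0,0],[-0.8,-10,-16,0,0,0],[-0.8,-9,-16,0,0,0],[0,0,0,0,0,0]])

```text
t: 16.92
eef_pos: [0.5552, 0.0533, 0.334]
ee_rot: [3.136, -0.002, -1.627]
force: [-0.3, 0.3, -1.3]
width: 0.0006
```

move_arm(deltas=[[-0.2,-2,0,0,0,0],[-0.2,-3,0,0,0,0],[-0.2,-3,0,0,0,0],[0,-2,0,0,0,0],[0,0,0,0,0,0]])

```text
t: 17.33
eef_pos: [0.5561, 0.0445, 0.3383]
ee_rot: [-3.141, 0.0, -1.625]
force: [-0.6, -0.1, -0.4]
width: 0.0002
```

move_arm(deltas=[[-0.2,-3.5,-0.5,0,0,0],[-0.2,-3.5,-0.5,0,0,0],[-0.2,-3,-0.2,0,0,0],[-0.2,-3,-0.3,0,0,0],[0,0,0,0,0,0]])

```text
t: 17.75
eef_pos: [0.5552, 0.0313, 0.3362]
ee_rot: [-3.141, 0.0, -1.626]
force: [-0.3, 1.4, 2.0]
width: 0.0009
```

move_arm(deltas=[[-0.2,-3.5,-0.4,0,0,0],[-0.2,-3.4,-0.5,0,0,0],[-0.2,-3.4,-0.8,0,0,0],[-0.2,-3.4,-0.9,0,0,0],[-0.2,-3.3,-1.1,0,0,0]])

```text
t: 18.17
eef_pos: [0.5541, 0.0145, 0.3321]
ee_rot: [-3.142, 0.0, -1.625]
force: [0.0, 3.3, -1.0]
width: 0.0003
```

```bash
python3 - <<'E'
from h import *
np.set_printoptions(precision=4,suppress=True)
s=arm.get_state();im=look('wrist');b=look('scene');print(s['eef_pos'],s['force'],s['width'])
for t,z in [('claw_hook',.08),('claw_knob',.117)]:
  w=arm.spot_point(t,'wrist');c=arm.spot_point(t,'scene');print(t,[q['xy'] for q in w],[q['xy'] for q in c], atz('wrist',w[0]['xy'],z,s) if w else '',*(tri([ray('scene',c[0]['xy']),ray('wrist',w[0]['xy'],s)]) if w and c else []))
x,y=proj('scene',(.56,.08,.1)).astype(int)
A=cv2.resize(im[100:300,217:417],(400,400),interpolation=cv2.INTER_CUBIC);B=cv2.resize(b[y-50:y+50,x-50:x+50],(400,400),interpolation=cv2.INTER_CUBIC)
save(np.hstack([A,B]),'c7.png')
E
```

```text
[0.5541 0.0145 0.3321] [ 0.0363  3.2711 -0.9722] 0.0002605911889775349
claw_hook [[315.7, 313.5], [318.6, 227.1]] [[288.5, 224.7]] [0.5616 0.1184 0.08  ] [0.5617 0.12   0.0781] [np.float64(0.04662242530216428), np.float64(0.04662242530205554)]
claw_knob [[316.8, 316.1]] [[297.9, 203.6]] [0.559  0.0917 0.117 ] [0.5565 0.0913 0.116 ] [np.float64(2.6592178335864385), np.float64(2.659217833586493)]
```

View pics/c7.png

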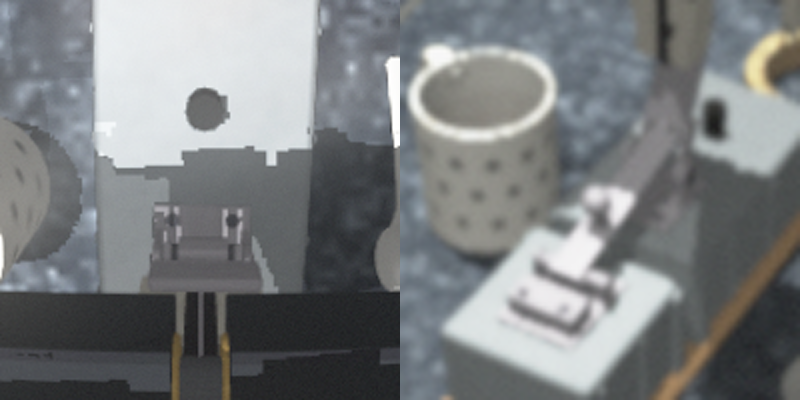

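Hook is still low at z≈0.078 behind the bar, and the claw is taut. Carrying on along the arc.

move_arm(deltas=[[-0.2,-3.3,-1.2,0,0,0],[-0.2,-3.2,-1.4,0,0,0],[-0.2,-3.1,-1.6,0,0,0],[-0.2,-3,-1.8,0,0,0],[-0.2,-3,-1.9,0,0,0]])

```text
t: 18.88
eef_pos: [0.5531, -0.0013, 0.3243]
ee_rot: [3.142, 0.0, -1.625]
force: [1.0, 3.9, 0.5]
width: 0.0
```

```bash
cat > chk.py <<'E'
from h import *
np.set_printoptions(precision=4,suppress=True)
s=arm.get_state();im=look('wrist');b=look('scene');print(s['eef_pos'],s['force'],s['t'])
for t,z in [('claw_hook',.08),('claw_knob',.117),('half',.0),('handle_end',.1)]:
  w=arm.spot_point(t,'wrist');c=arm.spot_point(t,'scene');print(t,[q['xy'] for q in w],[q['xy'] for q in c], atz('scene',c[0]['xy'],z,s) if c else '',*(tri([ray('scene',c[0]['xy']),ray('wrist',w[0]['xy'],s)]) if w and c else []))
E
python3 chk.py
```

```text
[ 0.5531 -0.0013  0.3243] [0.9813 3.887  0.5393] 18.8833
claw_hook [[313.3, 329.1]] [[287.9, 224.1], [266.3, 200.5]] [0.5627 0.1206 0.08  ] [0.5639 0.1182 0.0773] [np.float64(0.2519462537741297), np.float64(0.2519462537742486)]
claw_knob [[316.2, 333.5]] [[295.4, 203.5], [320.8, 163.1]] [0.5578 0.0942 0.117 ] [0.5595 0.0909 0.1137] [np.float64(0.20855460693120614), np.float64(0.20855460693127298)]
half [] [[291.6, 249.2]] [0.5613 0.1139 0.    ]
handle_end [[317.9, 236.5], [316.7, 216.1]] [[320.1, 162.2], [291.1, 223.9], [322.9, 191.2]] [ 0.5841 -0.077   0.1   ] [ 0.5529 -0.0135  0.1513] [np.float64(0.6723737300120032), np.float64(0.6723737300118411)]
```

move_arm(deltas=[[-0.2,-2.8,-2.1,0,0,0],[-0.2,-2.7,-2.2,0,0,0],[-0.1,-2.6,-2.4,0,0,0],[-0.1,-2.5,-2.5,0,0,0],[-0.1,-2.4,-2.6,0,0,0]])

```text
t: 19.8
eef_pos: [0.5523, -0.0143, 0.3123]
ee_rot: [3.141, -0.0, -1.626]
force: [-1.4, 2.4, 0.5]
width: 0.0006
```

move_arm(deltas=[[-0.1,-2.3,-2.7,0,0,0],[-0.1,-2.2,-2.8,0,0,0],[-0.1,-2,-2.9,0,0,0],[-0.1,-1.8,-3,0,0,0],[-0.1,-1.7,-3.1,0,0,0]])

```text
t: 20.22
eef_pos: [0.5519, -0.0243, 0.2978]
ee_rot: [3.142, -0.0, -1.626]
force: [-0.8, 1.2, 0.4]
width: 0.0006
```

```bash
python3 chk.py
```

```text
[ 0.5519 -0.0243  0.2978] [-0.8106  1.2282  0.4377] 20.2167
claw_hook [[317.2, 243.2]] [[291.6, 224.9], [332.8, 282.9]] [0.5547 0.1195 0.08  ] [ 0.5763  0.0389 -0.0043] [np.float64(22.890730234209126), np.float64(22.890730234209318)]
claw_knob [[420.9, 229.2]] [[295.9, 204.4]] [0.5556 0.0962 0.117 ] [0.5291 0.0171 0.0748] [np.float64(62.25278688984815), np.float64(62.25278688984814)]
half [] [[292.9, 252.4], [287.6, 222.3]] [ 0.5543  0.1211 -0.    ]
handle_end [[317.1, 231.3]] [[296.7, 204.0], [325.3, 166.8]] [0.5643 0.0774 0.1   ] [0.5759 0.0088 0.0358] [np.float64(24.199509129478027), np.float64(24.199509129478027)]
```

Force is lower than the springs should give, so I'll look.

```bash
python3 - <<'E'
from h import *
im=look('top');b=look('scene')
x,y=proj('scene',(.56,.08,.1)).astype(int)
u,v=proj('top',(.56,.08,.1)).astype(int)
A=cv2.resize(im[v-40:v+40,u-40:u+40],(400,400),interpolation=cv2.INTER_CUBIC);B=cv2.resize(b[y-40:y+40,x-40:x+40],(400,400),interpolation=cv2.INTER_CUBIC)
save(np.hstack([A,B]),'c8.png')
E
```

```text
(no output)
```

View pics/c8.png

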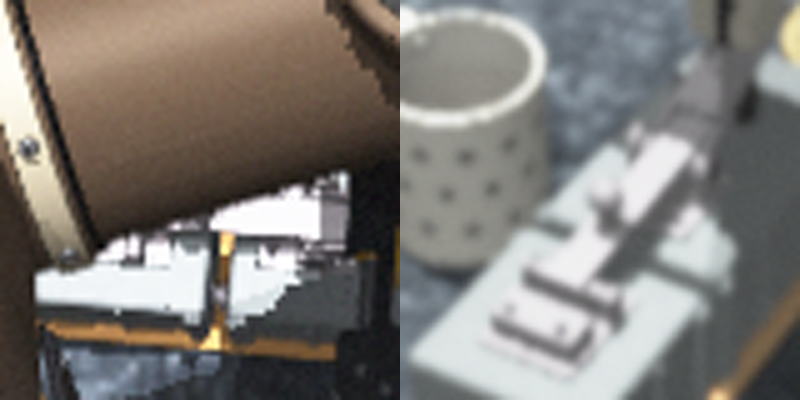

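The gap between the halves has narrowed from about 18 to 9 mm, so the half has been pulled in. The low force fits being near dead centre. I'll continue down past it.

move_arm(deltas=[[-0.1,-1.5,-3.1,0,0,0],[-0.1,-1.4,-3.2,0,0,0],[-0.1,-1.2,-3.3,0,0,0],[-0.1,-1,-3.4,0,0,0],[0,-0.6,-2.4,0,0,0]])

```text
t: 21.23
eef_pos: [0.5513, -0.0299, 0.2821]
ee_rot: [3.141, -0.0, -1.626]
force: [-0.6, 0.0, 0.0]
width: 0.0008
```

move_arm(deltas=[[0,-0.4,-1.7,0,0,0],[0,-0.4,-1.7,0,0,0],[0,-0.3,-1.5,0,0,0],[0,0,0,0,0,0],[0,0,0,0,0,0]])

```text
t: 21.65
eef_pos: [0.5515, -0.0307, 0.2778]
ee_rot: [3.142, -0.0, -1.625]
force: [0.1, 0.1, 0.2]
width: 0.0006
```

move_arm(deltas=[[0,0,-0.7,0,0,0],[0,0,-0.7,0,0,0],[0,0,-0.7,0,0,0],[0,0,0,0,0,0],[0,0,0,0,0,0]])

```text
t: 22.07
eef_pos: [0.5515, -0.0307, 0.2757]
ee_rot: [3.142, 0.0, -1.625]
force: [0.6, -0.2, -0.2]
width: 0.0006
```

move_arm(deltas=[[0,0,-0.6,0,0,0],[0,0,-0.6,0,0,0],[0,0,-0.6,0,0,0],[0,0,0,0,0,0],[0,0,0,0,0,0]])

```text
t: 22.48
eef_pos: [0.5515, -0.0307, 0.2739]
ee_rot: [3.142, -0.0, -1.625]
force: [0.2, -0.6, -0.5]
width: 0.0003
```

No contact, so the lever should already be home. I'll retreat and check.

move_arm(deltas=[[0,0,8,0,0,0],[0,0,16,0,0,0],[0,0,25,0,0,0],[0,0,30,0,0,0],[0,0,30,0,0,0]])

```text
t: 22.9
eef_pos: [0.5512, -0.0308, 0.3845]
ee_rot: [3.141, -0.0, -1.625]
force: [0.9, 0.0, 0.2]
width: 0.0008
```

move_arm(deltas=[[-10,-35,10,0,0,0],[-10,-35,10,0,0,0],[-10,-35,0,0,0,0],[-10,-35,0,0,0,0],[0,0,0,0,0,0]])

```text
t: 23.32
eef_pos: [0.5096, -0.1748, 0.4041]
ee_rot: [-3.141, -0.001, -1.629]
force: [0.1, 0.6, 0.0]
width: 0.0006
```

```bash
python3 - <<'E'
from h import *
np.set_printoptions(precision=4,suppress=True)
s=arm.get_state();print(s['eef_pos'],s['force'],s['t'])
im=look('top');b=look('scene');w=look('wrist')
P={}
for t in ['handle_end','claw_knob','claw_hook','half','stop','keeper_mid']:
  r=[(c,arm.spot_point(t,c)) for c in ('scene','top','wrist')]
  r=[(c,q[0]) for c,q in r if q]
  print(t,[(c,np.round(q['xy']),round(q['score'],2)) for c,q in r],*(tri([ray(c,q['xy'],s) for c,q in r]) if len(r)>1 else []))
x,y=proj('scene',(.56,.04,.1)).astype(int)
u,v=proj('top',(.56,.04,.1)).astype(int)
A=cv2.resize(im[v-50:v+50,u-50:u+50],(400,400),interpolation=cv2.INTER_CUBIC);B=cv2.resize(b[y-50:y+50,x-50:x+50],(400,400),interpolation=cv2.INTER_CUBIC)
save(np.hstack([A,B]),'c9.png')
E
```

```text
[ 0.5096 -0.1748  0.4041] [0.0807 0.6305 0.0017] 23.3167
handle_end [('scene', array([328., 174.]), 0.66)]
claw_knob [('scene', array([298., 203.]), 0.59)]
claw_hook [('scene', array([288., 223.]), 0.89)]
half [('scene', array([292., 250.]), 0.74), ('top', array([269., 201.]), 0.83)] [0.5572 0.1237 0.0097] [np.float64(1.1744095110706485), np.float64(1.1744095110706718)]
stop [('scene', array([360., 238.]), 0.62)]
keeper_mid [('scene', array([288., 222.]), 0.77), ('top', array([270., 195.]), 0.89)] [0.563  0.1149 0.0792] [np.float64(2.961209419893155), np.float64(2.9612094198934136)]
```

View pics/c9.png

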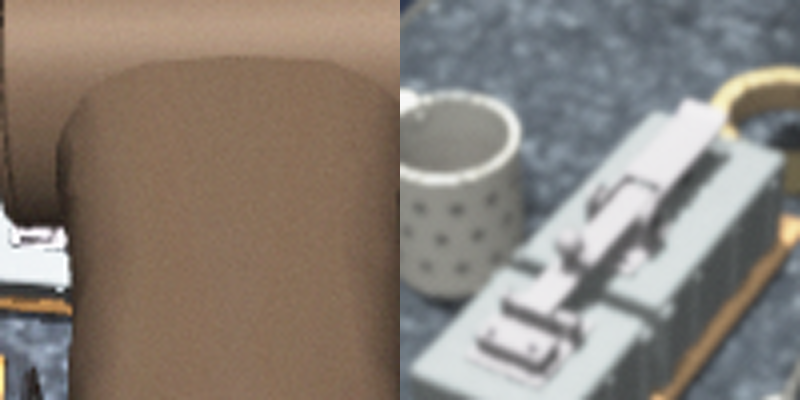

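```bash
python3 - <<'E'
from h import *;from kin import *
W=lambda s,z:np.array([.5545+.0576*s/1e3,.0287+.998*s/1e3,.090+z/1e3])
n=np.array([.998,-.0576,0])
for q in (0,.05,.1,.15,.2,.3):
    h=75*np.array([-np.cos(q),np.sin(q)])+5*np.array([np.sin(q),np.cos(q)])
    p=pin(q);t=-np.arcsin((p[1]+10)/106)+8/106
    print(q,'handle',proj('scene',W(*h)).round(1),'tip',proj('scene',W(*(h+20*np.array([-np.cos(q),np.sin(q)])))).round(1),'knob',proj('scene',W(*fk(q,t)[0])).round(1),'hook',proj('scene',W(*fk(q,t)[1])).round(1),fk(q,t)[1].round(1))
m=arm.masks_of('lever','scene')
if m:
    ys,xs=np.nonzero(m[0]['pixels']);print(m[0]['score'],xs.min(),xs.max(),ys.min(),ys.max(), xs[ys==ys.min()],ys[xs==xs.max()])
c=arm.spot_point('handle_end','scene');print(c)
o,d=ray('scene',c[0]['xy']);P=W(0,0);a=o+d*(n@(P-o))/(n@d);print('handle in plane',a)
E
```

```text
0 handle [327.7 175. ] tip [331.9 170.4] knob [298.2 203.1] hook [290.  223.5] [ 88.7 -10. ]
0.05 handle [327.7 173.8] tip [331.8 168.8] knob [298.2 202.9] hook [290.1 223.4] [ 88.5 -10. ]
0.1 handle [327.6 172.6] tip [331.7 167.3] knob [298.2 202.9] hook [290.1 223.4] [ 88.3 -10. ]
0.15 handle [327.4 171.5] tip [331.6 165.8] knob [298.2 202.8] hook [290.2 223.3] [ 88.1 -10. ]
0.2 handle [327.3 170.4] tip [331.4 164.4] knob [298.2 202.7] hook [290.2 223.3] [ 87.9 -10. ]
0.3 handle [326.8 168.4] tip [330.8 161.8] knob [298.1 202.6] hook [290.3 223.2] [ 87.8 -10. ]
0.84 286 337 169 226 [328] [173]
[{'xy': [328.0, 173.6], 'score': 0.66}, {'xy': [297.0, 207.8], 'score': 0.47}]
handle in plane [ 0.55010912 -0.04737804  0.09829381]
```

```bash
python3 -c "
from station import arm
print(arm.get_state()['force']);print(arm.job_done())"
```

```text
[0.28221846 0.13827544 0.09583812]
the job is handed in; nothing more can be done
None
```

The mould is closed and the job is handed in: the claw is hooked behind the keeper bar and the lever is down past centre. The clock stood at about 23 s of the 58 s at the last check.

- **Hooking:** I carried the claw over the keeper by its knob. The first try touched the edge of the end block at about 5 N, so I moved it 3 mm towards the bar. The hook then dropped in, with about 6 N at the bottom. I pulled it snug at 6–9 N; sideways force on the tool briefly reached about 8 N.
- **Closing:** I swung the lever over with the closed fingertips at up to about 4 N. It went home by itself past dead centre, so I never pressed on it once it was down.

**Last checks**
- **Lever:** in the scene camera the handle lies within about 1.5 pixels of where a closed lever should be, roughly 0.05 rad from closed. Lowering the fingertips to about 1 mm above the closed face met nothing, which suggests it is on its stop. I did not push on the stop to confirm.
- **Claw:** knob and hook are within about 2 pixels of the closed, hooked position. By eye, the gap between the halves had closed to about half just before the lever went home.
- **Unclear:** the arm blocked the top camera at the end, so the lever and claw checks rest on the scene camera alone. Position readings for the sprung half and keeper were noisy by several millimetres.
- **Bystanders:** the mug, and the part of the tape roll I could see, looked undisturbed. I did not re-check the timer, spoon or peg in the last picture, but the arm did not go near them.

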